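# Close up a picture frame ready for hanging

### The job

The picture is in the frame, so close up its back ready for hanging. Shut the hinged back panel first, then push its slide bolt fully home in the keeper, and swing the loose hanging strap about its bolt until its slot drops over the second bolt and the strap lies flat across the back. Leave the strap let go and at rest, and do not disturb the paint pots, teacup or palette.

Things in the scene. Friction and masses are not known exactly. Their poses are not given: they have to be found in the camera images.
- frame: deep wooden picture frame face down, back up, fixed to the table. Box 200 mm (its x) by 300 mm (its y), members 40 mm wide, top (the frame's back) 30 mm above the table; green fretwork round it at table level, up to 35 mm out, 6 mm high. Origin under its centre on the table, z up; +x roughly away from the robot
- panel (a joint): hinge angle (rad) of the brown back panel, 116 x 216 x 6 mm, 0.2 kg: 0 = shut, flush with the frame's back; starts open at 1.7 to 1.95 (stop at 2.0), leaning to the frame's -x. Hinge line along the frame's y at frame x = -60, z = 30 mm, y = -108 to 108 mm. The hinge is a little stiff: the panel stays put near upright, and falls slowly shut (1 to 3 s) once pushed over 30 degrees past it towards +x
- panel_edge (a point): point on the free edge of the panel's outer face (the face with the slide bolt, up when shut), 117 mm from the hinge line, at frame y = +30 mm. At hinge angle a the panel rises from the hinge line along frame direction (cos a, 0, sin a)
- bolt (a joint): travel (m) of the steel slide bolt on the panel's outer face: 0 = drawn back, 0.030 = end stop, tip fully through the keeper. Starts 0 to 0.008; moves towards the panel's free edge (frame +x when shut) against about 3 N of friction. It runs at frame y = -88 mm, axis 8 mm above the panel's face, in two guides whose tops are 17 mm above the face
- bolt_knob (a point): middle of the black knob of the slide bolt: 14 mm in diameter, 20 mm tall, standing on the bolt; this point is 28 mm above the panel's outer face, the knob's top 38 mm above it
- keeper (a point): middle of the keeper, a steel arch 18 mm long on the frame's far member (frame x 64 to 82 mm, y = -88 mm), top 17 mm above the frame's back; the tip of the bolt enters it and, home, shows 4 mm beyond it
- strap: loose aluminium strap, 26 mm wide, 5 mm thick, 196 mm long, 0.11 to 0.23 kg, cranked: its two feet lie on the frame's back; the middle (37 to 125 mm along x) has its underside 8 mm, top 13 mm above the feet's underside. Origin: centre of the pivot hole, feet's underside; x to the slotted end, z up. Starts along the frame's far member, x about along frame +y; ends across the panel, x along frame -x
- strap_grip (a point): point in the raised middle of the strap, 105 mm from the pivot hole, half way through its thickness; the strap can be gripped here across its 26 mm width from above, fingertips 2 to 4 mm above the frame's back
- strap_slot (a point): centre of the slot in the strap's end, on the underside of the foot, 160 mm from the pivot hole; slot 22 mm along the strap by 12 mm across, right through
- pivot_bolt (a point): foot of the loose steel pivot bolt on the frame's back, at frame (80, -30, 30) mm. Shank 8 mm in an 11 mm hole; the washer under its head (20 mm wide) is 16 mm above the frame's back, so that the strap (5 mm) can be lifted there by 11 mm and tilted but does not come off; head top 23.5 mm above the back
- second_bolt (a point): foot of the dark steel second bolt on the frame's back, at frame (-80, -30, 30) mm: a headless upright stud 8 mm in diameter with a rounded tip, 12.5 mm high above the frame's back
- blue_pot: blue paint pot with white lid, 36 mm across, 42 mm high; leave alone. Origin under its centre
- green_pot: green paint pot with white lid, 36 mm across, 42 mm high; leave alone. Origin under its centre
- teacup: blue ceramic cup with a handle, 80 mm across, 60 mm high; leave alone. Origin under its centre
- palette: white flower-shaped palette with seven wells, 108 mm across, 6 mm high; leave alone. Origin under its centre

How it is judged:
By the outcome, as a careful person would: the job done as asked, in the order asked, and still so for the second after the job is handed in, with the robot touching nothing.
It also fails if it takes over 61 s, if anything falls off the work surface, if the arm or the gripper's body presses on something with over 40 N, if the wrist force passes 120 N, or if a joint passes its speed limit or range.

### The arm

A 7-joint arm with a two-finger parallel gripper is mounted at the origin on the work surface. World frame = base frame: x ahead of the robot, y to its left, z up, the work surface at z = 0. Lengths are in m, angles in rad, forces in N, time in s.
With the tool pointing down it reaches from about 0.425 to 0.875 m from the base axis. Payload 4.7 kg.
Tool frame: the origin (TCP) lies at the very end of the fingers, on their centre line; the grasp point (between the pads) lies 19 mm behind it (robot.grip_point_offset is the distance from the TCP to the grasp point, in m); z points along the fingers, y is the direction in which the jaws open and shut (so a half turn about z gives the same grasp; the last joint's range is limited). The gripper opens to 87 mm and grips with 3 to 60 N. Pads are 19 mm wide; open, the fingers measure 117 mm over their backs; the gripper's body (75 mm by 190 mm) begins 51 mm behind the grasp point.
Start: joints at [-1.196, 0.321, -0.07, 1.45, 0.023, 1.371, -0.057], TCP at [0.229, 0.608, 0.223] pointing down, gripper open.
Joint ranges: [-2.86, 2.86], [-0.3, 2.09], [-1.38, 1.24], [0.06, 2.45], [-1.56, 4.7], [0.09, 2.05], [-2.69, 2.69]. Speed limits (rad/s): [2.57, 2.57, 3.14, 3.14, 3.14, 3.14, 3.14].

### API

Orientations are given as a unit quaternion [x, y, z, w].
In Python, from rig import robot gives the robot as it stands.
- The arm moves only by the shell command python3 -m creep 'ROWS' [FORCE]. ROWS is JSON, a list of rows, each a list of 5 numbers: the finger opening in m, from 0 to 0.087, then the shift along the world's x, y, z in m, then the turn about the world's z in degrees. In form: [[gripper, x, y, z, yaw], ...]. A call has 1 to 10 rows; each row is the pose to reach, as a shift and turn from the pose measured when the call began; what a row does not reach only later rows make up. A row lasts 1/10 s, in which the tool goes at most 50 mm and 8.59 degrees, less where a joint would pass 70% of its speed; a pose out of reach is approached as far as the arm can. A call with a gripper value outside its range is refused whole. The fingers move at their own pace and stop on an object; FORCE is the grip in N (left out, the last holds). Time passes only in rows, so rows that repeat a pose let the fingers close. It gives the time, the measured TCP pose, the force and the opening at its end, in the units of the state.
- robot.state(): the state, without advancing time (a new reading comes with each control period).
- robot.snapshot(name): name is "scene" or "side" or "wrist"; returns the picture (480x640x3 uint8, red, green, blue); there is no depth.
- robot.get_calibration(name): a dict with "camera_matrix" (3x3 intrinsics, pixels), "R" (3x3) and "t" (3): a world point X has camera coordinates R X + t; the wrist camera has in their place "tool_from_camera" (4x4, takes a point from camera to tool coordinates, whose origin is the TCP and whose axes are the flange's). Camera axes: x right, y down, z forward; pixel columns grow to the right and rows downward; lengths in m; the calibration is good to about 2 mm. A picture is of the moment at which its call begins: read the wrist's pose just before it. get_calibration takes no time and is no camera call.
- robot.finish_job(): hands the job in, once; it reports no verdict.
The state is a dict: "time_s": time; "joints": joint angles; "joint_velocities": joint speeds; "joint_efforts": joint torques, N m; "position": TCP position; "eef_rot": TCP orientation; "ft_force": force on the tool from outside, world axes, zero at the start; "torque": the same for the moment, N m; "opening": opening from 0.0 (shut) to 1.0 (fully open).
Only numpy, scipy, OpenCV 4.12 (cv2) and the standard library are available. Lean on these libraries where they do the work, as an engineer would, in place of code of your own. Each camera call takes 0.05 s, during which the arm holds its last target.

## Working session

There is one attempt and no reset: what is moved stays moved. The work goes in short steps, Python scripts to look and compute and a shell command to move; the robot and the scene stay as the last step left them, time stands still between calls to the robot, and variables do not carry over. Pictures are saved under pics/ and viewed, and the job is handed in when it is done.

```bash
mkdir -p pics; ls
cat > h.py <<'E'
import numpy as np, cv2
from rig import robot
def snap(n,f):
    im=robot.snapshot(n); cv2.imwrite('pics/'+f+'.png',cv2.cvtColor(im,cv2.COLOR_RGB2BGR)); return im
E
python3 - <<'E'
from h import *
np.set_printoptions(precision=4,suppress=True)
s=robot.state(); print(s)
for n in('scene','side','wrist'):
    snap(n,n+'0'); print(n,robot.get_calibration(n))
E
```

```text
pics
{'time_s': 0.0, 'joints': array([-1.1959,  0.3218, -0.0701,  1.4517,  0.0226,  1.3708, -0.0569]), 'joint_velocities': array([ 0.0011,  0.0008,  0.0006, -0.001 ,  0.0011,  0.0012,  0.0009]), 'joint_efforts': array([  0.0001, -49.1297,  -0.404 , -31.2524,  -0.0639,   0.0438,
         0.0002]), 'position': array([0.2293, 0.6076, 0.2214]), 'eef_rot': array([ 0.1794,  0.9838, -0.001 , -0.0001]), 'ft_force': array([ 0.0428,  0.4783, -0.4764]), 'torque': array([-0.0111, -0.0011,  0.0079]), 'opening': 1.001819232696289}
scene {'camera_matrix': array([[620.8668,   0.    , 312.3838],
       [  0.    , 620.8668, 235.5301],
       [  0.    ,   0.    ,   1.    ]]), 'R': array([[ 0.7702,  0.6375, -0.0194],
       [ 0.4732, -0.5916, -0.6528],
       [-0.4276,  0.4936, -0.7573]]), 't': array([-0.4784, -0.2089,  1.5435])}
side {'camera_matrix': array([[597.2179,   0.    , 323.3768],
       [  0.    , 597.2179, 237.7408],
       [  0.    ,   0.    ,   1.    ]]), 'R': array([[ 0.9012, -0.4332,  0.0155],
       [-0.3248, -0.6987, -0.6374],
       [ 0.287 ,  0.5694, -0.7704]]), 't': array([-0.5024,  0.2761,  1.1383])}
wrist {'camera_matrix': array([[338.3798,   0.    , 318.1083],
       [  0.    , 338.3798, 240.9806],
       [  0.    ,   0.    ,   1.    ]]), 'tool_from_camera': array([[ 0.0002, -0.9638, -0.2668,  0.0729],
       [ 1.    ,  0.0003, -0.0006,  0.0002],
       [ 0.0007, -0.2668,  0.9638, -0.1613],
       [ 0.    ,  0.    ,  0.    ,  1.    ]])}
```

View pics/scene0.png

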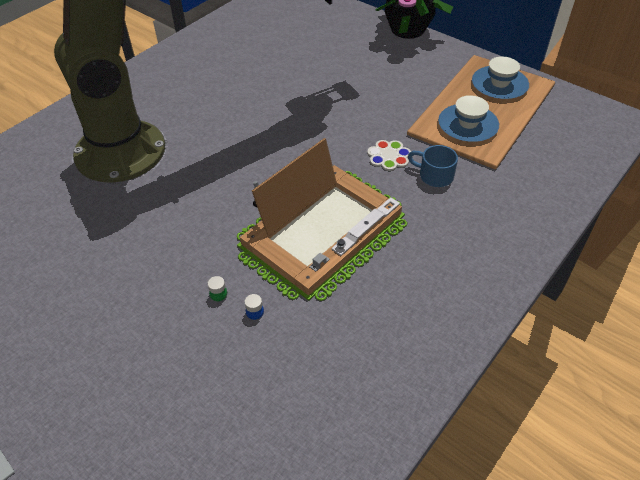

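View pics/side0.png

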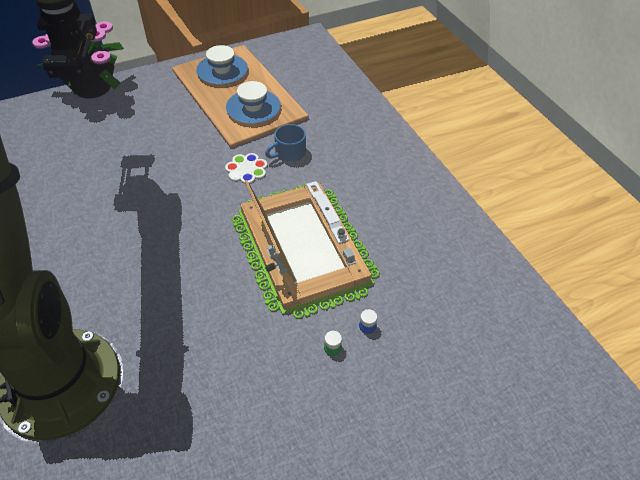

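View pics/wrist0.png

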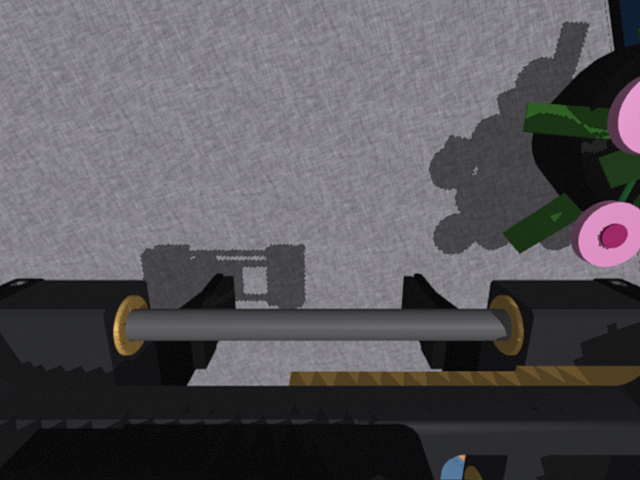

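The scene view shows the frame around (320,220) with the panel leaning open, the pots at (217,288) and (254,307), and the cup at (438,165). The side view shows the same, with the frame around (305,245). I'll zoom in on both.

Run:
```python
import cv2
a=cv2.imread('pics/scene0.png')[130:310,225:425]; cv2.imwrite('pics/sc_z.png',cv2.resize(a,None,fx=3.3,fy=3.3,interpolation=cv2.INTER_CUBIC)[:600])
a=cv2.imread('pics/side0.png')[170:330,220:390]; cv2.imwrite('pics/si_z.png',cv2.resize(a,None,fx=3.7,fy=3.7,interpolation=cv2.INTER_CUBIC)[:600])
```

```text
(no output)
```

View pics/sc_z.png

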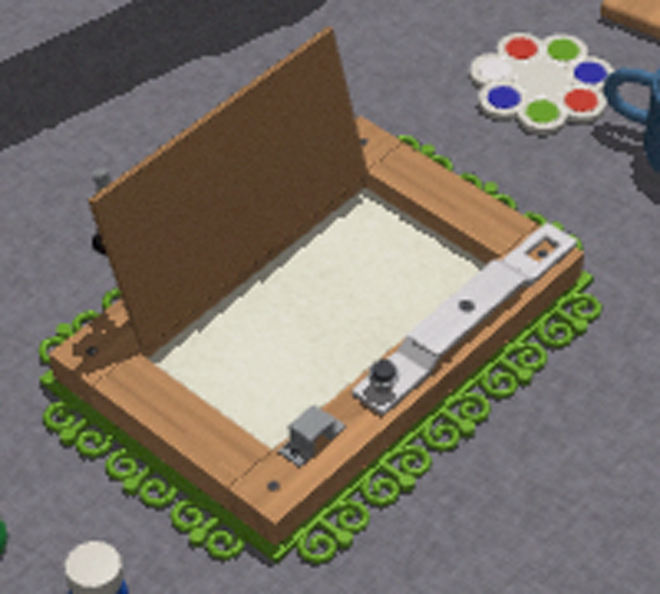

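View pics/si_z.png

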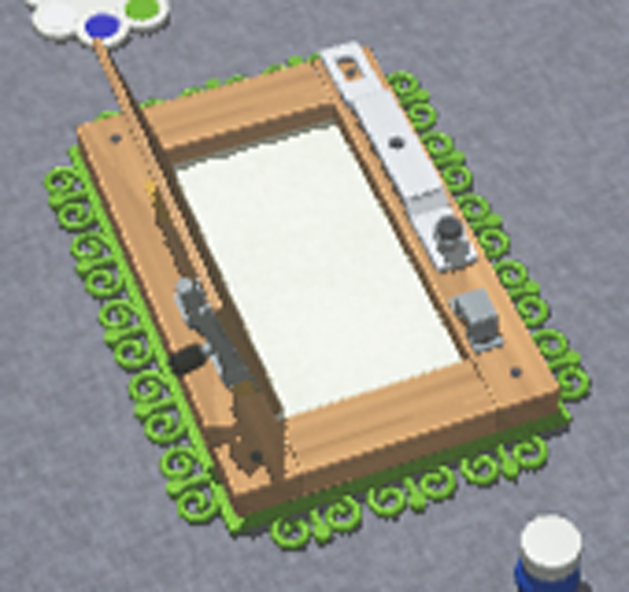

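```bash
cat > fit.py <<'E'
from h import *
from scipy.optimize import least_squares
C={n:robot.get_calibration(n) for n in('scene','side')}
def proj(n,X):
    c=C[n]; p=c['R']@X+c['t']; q=c['camera_matrix']@p; return q[:2]/q[2]
def px(n,u,v):
    return np.array([225+(u+.5)/3.3-.5,130+(v+.5)/3.3-.5]) if n=='scene' else np.array([220+(u+.5)/3.7-.5,170+(v+.5)/3.7-.5])
obs=[('scene',(276,522),(100,-150,30)),('scene',(583,255),(100,150,30)),('scene',(52,352),(-100,-150,30)),
('scene',(382,368),(80,-30,53.5)),('scene',(310,420),(73,-88,47)),
('side',(80,128),(-100,150,30)),('side',(367,47),(100,150,30)),('side',(558,385),(100,-150,30)),('side',(232,487),(-100,-150,30)),
('side',(450,228),(80,-30,53.5)),('side',(474,303),(73,-88,47))]
top=[('scene',(93,203),-108),('scene',(332,32),108)]
def W(p,X):
    c,s=np.cos(p[3]),np.sin(p[3]); X=np.array(X)/1000
    return np.array([p[0]+c*X[0]-s*X[1],p[1]+s*X[0]+c*X[1],p[2]+X[2]])
def inner(a,y): return (-60+117*np.cos(a)+6*np.sin(a),y,30+117*np.sin(a)-6*np.cos(a))
def res(p):
    r=[proj(n,W(p,X))-px(n,*uv) for n,uv,X in obs]
    r+=[proj(n,W(p,inner(p[4],y)))-px(n,*uv) for n,uv,y in top]
    return np.concatenate(r)
if __name__=='__main__':
    f=least_squares(res,[.65,0,0,0,1.8]); p=f.x
    print(p); print(f.fun.reshape(-1,2).round(1))
    np.save('p.npy',p)
    print(np.degrees(p[3]))
    # rays
    def ray(n,uv):
        c=C[n]; d=np.linalg.inv(c['camera_matrix'])@np.r_[px(n,*uv),1]; return -c['R'].T@c['t'],c['R'].T@d
    def tri(a,b):
        o1,d1=ray('scene',a);o2,d2=ray('side',b); s=np.linalg.lstsq(np.c_[d1,-d2],o2-o1,rcond=None)[0]
        return ((o1+s[0]*d1+o2+s[1]*d2)/2).round(4), np.linalg.norm(o1+s[0]*d1-o2-s[1]*d2).round(4)
    def F(w):
        c,s=np.cos(p[3]),np.sin(p[3]);d=w[:2]-p[:2]; return (np.array([c*d[0]+s*d[1],-s*d[0]+c*d[1],w[2]-p[2]])*1000).round(1)
    for nm,a,b in [('strap hole',(466,305),(396,142)),('strap slot',(543,248),(348,66)),('bolthead',(382,368),(450,228))]:
        t=tri(a,b); print(nm,t,F(t[0]))
    for nm,X in [('knob@s0?',None),('pivot',(80,-30,30)),('second',(-80,-30,30)),('keeper',(73,-88,30))]:
        if X: print(nm,W(p,X).round(4))
    a=p[4]; print('panel edge',W(p,(-60+117*np.cos(a),30,30+117*np.sin(a))))
E
python3 fit.py
```

```text
[ 5.57475678e-01  1.11283050e-01 -5.43699344e-04 -6.60525148e-02
  1.86864618e+00]
[[-0.5  0.9]
 [ 0.9 -0.1]
 [-0.9  0.4]
 [ 0.6  0.3]
 [ 0.6  1.1]
 [-1.5 -1.2]
 [ 0.1 -1. ]
 [ 0.2  0.8]
 [-0.2  1.8]
 [-0.7 -1.3]
 [ 0.2  0.4]
 [-0.1 -0.3]
 [ 0.5 -0.9]]
-3.7845303222485214
strap hole (array([0.6396, 0.1558, 0.045 ]), np.float64(0.0015)) [79.  49.8 45.5]
strap slot (array([0.6444, 0.2361, 0.0355]), np.float64(0.0008)) [ 78.5 130.3  36. ]
bolthead (array([0.635 , 0.0734, 0.0539]), np.float64(0.0032)) [ 79.9 -32.7  54.4]
pivot [0.6353 0.0761 0.0295]
second [0.4757 0.0866 0.0295]
keeper [0.6245 0.0187 0.0295]
panel edge [0.46532607 0.14744419 0.14130475]
```

Both views fit to about 1 px, with z ≈ 0 as it must be. The frame is at (0.557, 0.111), yaw −3.8°, and the panel angle is about 1.87. Next I'll move behind the panel, fingers closed, jaws along the frame's y.

```bash
python3 -m creep '[[0,0.02,-0.045,0.02,2],[0,0.04,-0.09,0.02,4],[0,0.06,-0.135,0.02,6],[0,0.08,-0.18,0.02,8],[0,0.1,-0.225,0.02,10],[0,0.12,-0.27,0.02,12],[0,0.14,-0.315,0.02,14],[0,0.16,-0.36,0.02,16],[0,0.18,-0.405,0.02,17],[0,0.196,-0.45,0.02,17]]' 20; python3 -m creep '[[0,0,0,0,0],[0,0,0,0,0]]'
```

```text
time_s: 1.15
position: [0.4259, 0.1556, 0.2417]
eef_rot: [0.032, 0.999, -0.001, 0.0]
ft_force: [0.8, 0.2, 0.1]
opening: 0.172
time_s: 1.35
position: [0.4261, 0.1544, 0.2417]
eef_rot: [0.034, 0.999, -0.0, 0.0]
ft_force: [-0.7, 0.3, 0.4]
opening: 0.034
```

```bash
python3 -m creep '[[0,0,0,-0.04,0],[0,0,0,-0.08,0],[0,0,0,-0.12,0],[0,0,0,-0.142,0],[0,0,0,-0.142,0]]'
python3 - <<'E'
from h import *
snap('scene','sc1');snap('side','si1')
for n in('sc1','si1'):
    a=cv2.imread(f'pics/{n}.png'); a=a[100:300,200:420]; cv2.imwrite(f'pics/{n}z.png',cv2.resize(a,None,fx=2.5,fy=2.5,interpolation=cv2.INTER_CUBIC))
E
```

```text
time_s: 1.85
position: [0.4227, 0.1549, 0.0963]
eef_rot: [0.032, 0.999, -0.002, -0.003]
ft_force: [-0.8, 0.5, -0.4]
opening: 0.002
```

View pics/si1z.png

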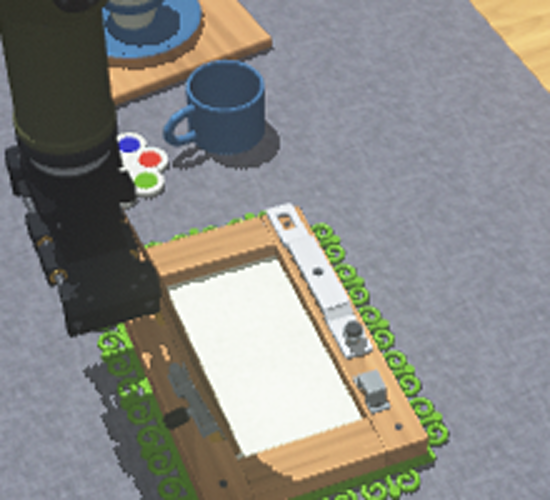

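```bash
python3 -m creep '[[0,0.012,-0.001,0,0],[0,0.024,-0.002,0,0],[0,0.036,-0.003,0,0],[0,0.048,-0.004,0,0],[0,0.06,-0.004,0,0],[0,0.072,-0.005,0,0],[0,0.084,-0.006,0,0],[0,0.096,-0.007,0,0]]'; python3 -m creep '[[0,0.012,-0.001,0,0],[0,0.024,-0.002,0,0],[0,0.036,-0.003,0,0],[0,0.036,-0.003,0,0]]'; python3 -c "
from h import *
a=snap('side','si2')"
```

```text
time_s: 2.75
position: [0.5225, 0.1485, 0.0996]
eef_rot: [0.033, 0.999, -0.0, -0.001]
ft_force: [-0.8, 0.8, -0.7]
opening: 0.005
time_s: 3.15
position: [0.5608, 0.1448, 0.0999]
eef_rot: [0.033, 0.999, -0.001, 0.001]
ft_force: [-0.8, -0.2, 0.9]
opening: 0.005
```

View pics/si2.png

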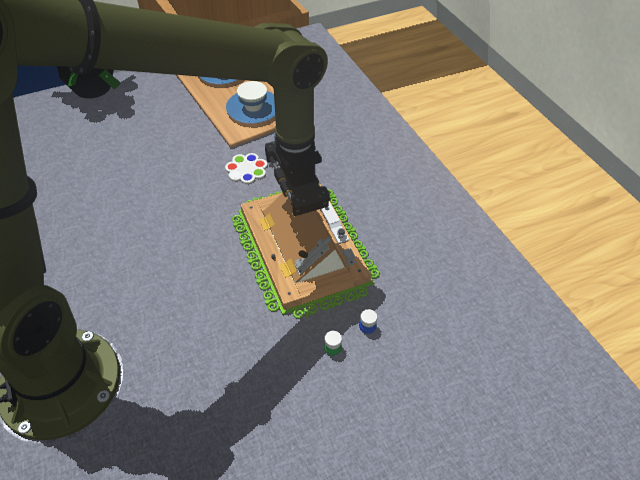

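The panel is over and falling away from the fingers. I'll lift to a wrist-camera viewpoint while it settles.

```bash
python3 -m creep '[[0,0,0,0.04,0],[0,0.02,-0.01,0.08,0],[0,0.05,-0.02,0.12,0],[0,0.06,-0.035,0.14,0],[0,0.06,-0.035,0.14,0],[0,0.06,-0.035,0.14,0],[0,0.06,-0.035,0.14,0],[0,0.06,-0.035,0.14,0],[0,0.06,-0.035,0.14,0],[0,0.06,-0.035,0.14,0]]';  python3 -m creep '[[0,0,0,0,0],[0,0,0,0,0],[0,0,0,0,0],[0,0,0,0,0],[0,0,0,0,0],[0,0,0,0,0],[0,0,0,0,0],[0,0,0,0,0],[0,0,0,0,0],[0,0,0,0,0]]'; python3 -c "
from h import *
s=robot.state(); np.savez('w3',p=s['position'],q=s['eef_rot']); snap('wrist','w3'); snap('side','si3'); snap('scene','sc3')"
```

```text
time_s: 4.2
position: [0.619, 0.1105, 0.2391]
eef_rot: [0.033, 0.999, -0.001, -0.001]
ft_force: [-0.6, -0.9, 0.2]
opening: 0.002
time_s: 5.2
position: [0.6191, 0.1105, 0.2391]
eef_rot: [0.033, 0.999, -0.001, -0.001]
ft_force: [1.0, -0.2, -0.2]
opening: 0.001
```

View pics/w3.png

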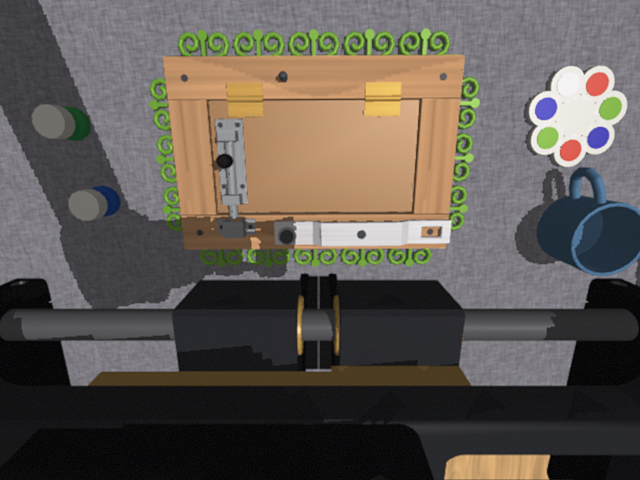

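View pics/si3.png

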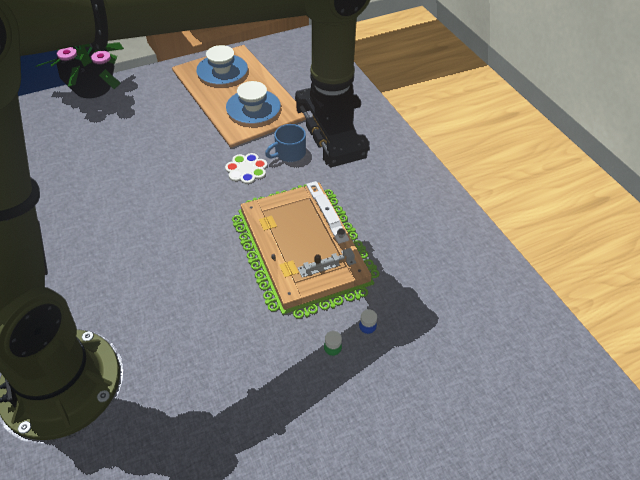

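The wrist view shows the panel shut, the knob at (224,161), the keeper at (236,229), the pivot bolt at (286,232), the slot at (431,231) and the stud at (282,77). I'll zoom for a precise fit.

Run:
```python
import cv2
a=cv2.imread('pics/w3.png')
cv2.imwrite('pics/w3a.png',cv2.resize(a[40:270,150:310],None,fx=2.6,fy=2.6,interpolation=cv2.INTER_CUBIC))
cv2.imwrite('pics/w3b.png',cv2.resize(a[40:270,300:480],None,fx=2.6,fy=2.6,interpolation=cv2.INTER_CUBIC))
```

```text
(no output)
```

View pics/w3a.png

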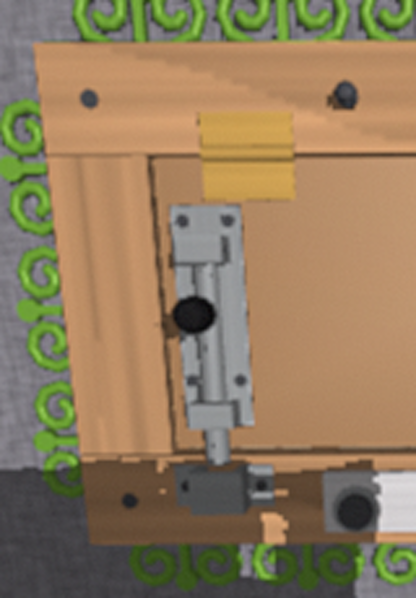

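View pics/w3b.png

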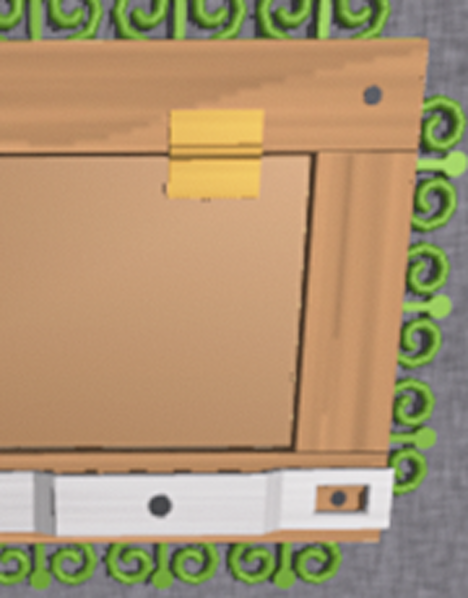

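```bash
cat > fit2.py <<'E'
from fit import *
from scipy.spatial.transform import Rotation as R
w=np.load('w3.npz'); T=np.eye(4);T[:3,:3]=R.from_quat(w['q']).as_matrix();T[:3,3]=w['p']
cw=robot.get_calibration('wrist'); M=T@cw['tool_from_camera']
C['wrist']={'camera_matrix':cw['camera_matrix'],'R':M[:3,:3].T,'t':-M[:3,:3].T@M[:3,3]}
A=lambda u,v:np.array([150+(u+.5)/2.6-.5,40+(v+.5)/2.6-.5])
B=lambda u,v:np.array([300+(u+.5)/2.6-.5,40+(v+.5)/2.6-.5])
wo=[(A(36,43),(-100,-150,30)),(A(90,545),(100,-150,30)),(A(346,92),(-80,-30,41)),(A(355,509),(80,-30,53.5)),
 (B(428,39),(-100,150,30)),(B(380,543),(100,150,30))]
def r2(p,w=1):
    a=np.concatenate([proj('wrist',W(p,X))-q for q,X in wo])
    b=np.concatenate([proj(n,W(p,X))-px(n,*uv) for n,uv,X in obs])
    return a,b
for nm,fn in [('wrist',lambda p:r2(p)[0]),('both',lambda p:np.concatenate(r2(p)))]:
    f=least_squares(fn,[.557,.111,0,-.066]); p=f.x
    print(nm,p.round(4),np.degrees(p[3])); print(r2(p)[0].reshape(-1,2).round(1).tolist())
    np.save('p2.npy',p)
    def plane(q,z):
        c=C['wrist'];d=c['R'].T@np.linalg.inv(c['camera_matrix'])@np.r_[q,1];o=-c['R'].T@c['t'];return o+d*(z-o[2])/d[2]
    def F(w):
        c,s=np.cos(p[3]),np.sin(p[3]);d=w[:2]-p[:2]; return (np.array([c*d[0]+s*d[1],-s*d[0]+c*d[1],w[2]-p[2]])*1000).round(1)
    for nm2,q,z in [('knobtop',A(193,314),.068),('slot',B(340,498),.035),('striphole',B(160,505),.043),('pivot',A(355,509),.0535),('stud',A(346,92),.041),('boltTip',A(219,462),.042)]:
        t=plane(q,z+p[2]);print(nm2,t.round(4),F(t))
    for k,X in dict(pivot=(80,-30,30),second=(-80,-30,30),keeper=(73,-88,30)).items(): print(k,W(p,X).round(4))
E
python3 fit2.py
```

```text
wrist [ 0.5577  0.1101 -0.0029 -0.0618] -3.5428177108540666
[[-0.6, -0.1], [0.4, -0.7], [0.2, 0.2], [0.2, 1.2], [0.4, 0.1], [-0.6, -0.7]]
knobtop [0.5524 0.0235 0.0651] [  0.  -86.7  68. ]
slot [0.6446 0.2346 0.0321] [ 79.  129.6  35. ]
striphole [0.6406 0.1563 0.0401] [79.9 51.2 43. ]
pivot [0.6344 0.0751 0.0506] [ 78.7 -30.2  53.5]
stud [0.4758 0.0849 0.0381] [-80.2 -30.2  41. ]
boltTip [0.6134 0.0189 0.0391] [ 61.2 -87.6  42. ]
pivot [0.6357 0.0752 0.0271]
second [0.476  0.0851 0.0271]
keeper [0.6251 0.0178 0.0271]
both [ 0.5577  0.1105 -0.0011 -0.0629] -3.604679139195783
[[-0.9, -0.8], [0.1, -0.5], [0.5, -0.3], [0.3, 1.5], [1.7, -0.3], [0.3, -0.1]]
knobtop [0.5523 0.024  0.0669] [  0.1 -86.7  68. ]
slot [0.6441 0.234  0.0339] [ 78.5 128.7  35. ]
striphole [0.6401 0.1561 0.0419] [79.4 50.6 43. ]
pivot [0.6339 0.0753 0.0524] [ 78.3 -30.3  53.5]
stud [0.4762 0.0851 0.0399] [-79.8 -30.5  41. ]
boltTip [0.613  0.0194 0.0409] [ 61.  -87.5  42. ]
pivot [0.6356 0.0756 0.0289]
second [0.476  0.0856 0.0289]
keeper [0.625  0.0181 0.0289]
```

Bolt next. The knob is at frame (0,−87) and the tip at x≈61, so about 25 mm of travel remain. I'll move in behind the knob with the fingers closed.

```bash
python3 -m creep '[[0,-0.035,-0.03,0,0],[0,-0.07,-0.06,0,0],[0,-0.105,-0.0855,-0.02,0],[0,-0.105,-0.0855,-0.06,0],[0,-0.105,-0.0855,-0.1,0],[0,-0.105,-0.0855,-0.14,0],[0,-0.105,-0.0855,-0.17,0],[0,-0.105,-0.0855,-0.184,0],[0,-0.105,-0.0855,-0.184,0]]'; python3 -c "
from h import *
a=snap('side','si4')[200:320,230:390]; cv2.imwrite('pics/si4z.png',cv2.resize(a[:,:,::-1],None,fx=4,fy=4,interpolation=cv2.INTER_CUBIC))"
```

```text
time_s: 6.25
position: [0.5127, 0.0248, 0.0536]
eef_rot: [0.033, 0.999, -0.001, -0.002]
ft_force: [0.3, -0.5, 0.6]
opening: 0.007
```

View pics/si4z.png

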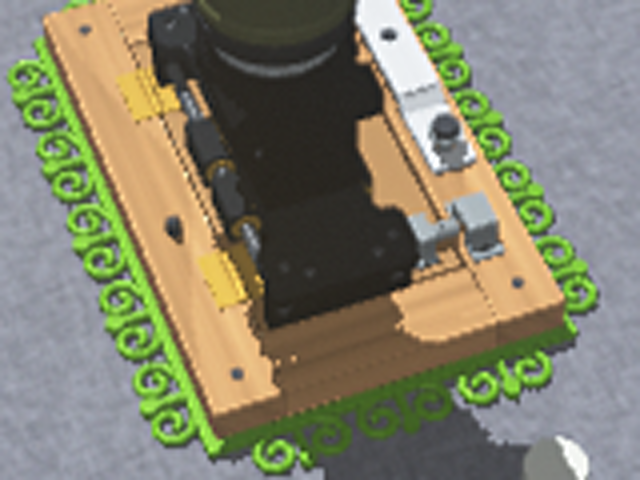

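```bash
python3 -m creep '[[0,0.01,-0.0006,0,0],[0,0.02,-0.0012,0,0],[0,0.026,-0.0016,0,0],[0,0.032,-0.002,0,0],[0,0.036,-0.0022,0,0],[0,0.04,-0.0025,0,0],[0,0.04,-0.0025,0,0]]'; python3 -m creep '[[0,0.003,0,0,0],[0,0.005,0,0,0],[0,0.005,0,0,0]]';  python3 -m creep '[[0,0.003,0,0,0],[0,0.003,0,0,0]]'
```

```text
time_s: 7.0
position: [0.5548, 0.0224, 0.0552]
eef_rot: [0.033, 0.999, -0.001, -0.001]
ft_force: [-0.9, 1.1, 0.1]
opening: 0.005
time_s: 7.3
position: [0.56, 0.0222, 0.0552]
eef_rot: [0.033, 0.999, -0.001, -0.0]
ft_force: [-2.1, 0.2, 1.2]
opening: 0.005
time_s: 7.5
position: [0.5604, 0.0222, 0.0547]
eef_rot: [0.033, 0.999, -0.001, -0.003]
ft_force: [-9.6, -0.4, 6.9]
opening: 0.006
```

```bash
python3 -m creep '[[0,0.002,0,0,0],[0,0.003,0,0,0]]';  python3 -m creep '[[0,-0.01,0,0,0],[0,-0.02,0,0.02,0],[0,-0.02,0,0.06,0],[0,0,0.03,0.11,0],[0,0.04,0.06,0.15,0],[0,0.06,0.09,0.185,0],[0,0.06,0.09,0.185,0],[0,0.06,0.09,0.185,0]]'; python3 -c "
from h import *
s=robot.state(); np.savez('w5',p=s['position'],q=s['eef_rot']); a=snap('wrist','w5')
cv2.imwrite('pics/w5z.png',cv2.resize(a[40:270,150:480,::-1],None,fx=2.4,fy=2.4,interpolation=cv2.INTER_CUBIC))
a=snap('side','si5')[200:320,230:390]; cv2.imwrite('pics/si5z.png',cv2.resize(a[:,:,::-1],None,fx=4,fy=4,interpolation=cv2.INTER_CUBIC))"
```

```text
time_s: 7.7
position: [0.5604, 0.0222, 0.0542]
eef_rot: [0.033, 0.999, -0.001, -0.007]
ft_force: [-12.1, 0.8, 8.6]
opening: 0.005
time_s: 8.5
position: [0.6234, 0.1158, 0.242]
eef_rot: [0.031, 1.0, 0.0, -0.003]
ft_force: [-0.6, 0.2, -0.3]
opening: 0.003
```

View pics/w5z.png

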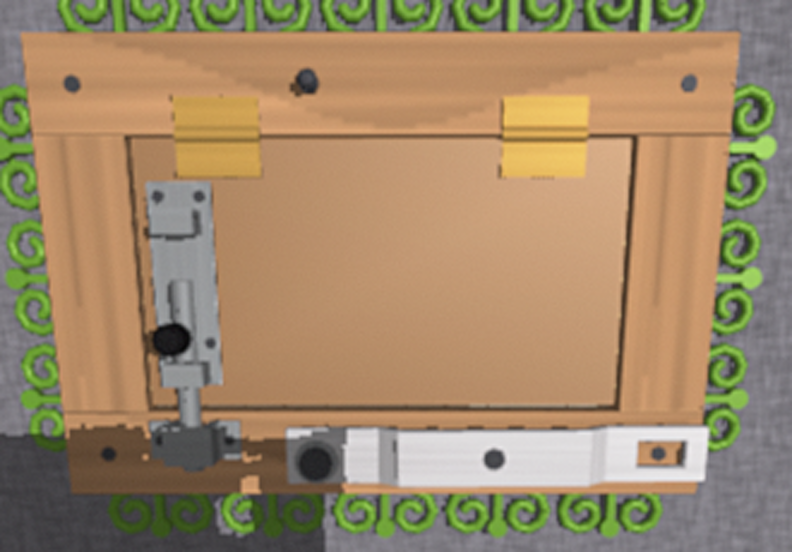

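View pics/si5z.png

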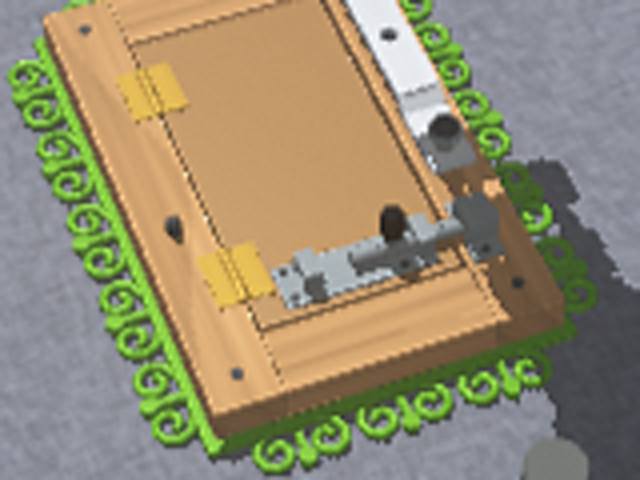

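```bash
cat > m5.py <<'E'
from h import *
from scipy.spatial.transform import Rotation as R
import sys
def cam(f):
    w=np.load(f); T=np.eye(4);T[:3,:3]=R.from_quat(w['q']).as_matrix();T[:3,3]=w['p']
    c=robot.get_calibration('wrist'); return T@c['tool_from_camera'],c['camera_matrix']
def plane(f,q,z):
    M,K=cam(f); d=M[:3,:3]@np.linalg.inv(K)@np.r_[q,1]; o=M[:3,3]; return o+d*(z-o[2])/d[2]
P=np.array([.5577,.1103,-.001]);Y=-.0623
def F(w):
    c,s=np.cos(Y),np.sin(Y);d=w-P;return np.round(1000*np.array([c*d[0]+s*d[1],-s*d[0]+c*d[1],d[2]]),1)
E
python3 - <<'E'
from m5 import *
g=lambda u,v:np.array([150+(u+.5)/2.4-.5,40+(v+.5)/2.4-.5])
for n,q,z in [('knob',g(170,339),.067),('stud',g(307,79),.040),('pivot',g(316,464),.0525),('c1',g(22,33),.029),('c2',g(740,33),.029),('c3',g(70,492),.029),('slot',g(661,455),.034),('slot hole tip centre strap',g(493,459),.042)]:
    t=plane('w5.npz',q,z); print(n,t.round(4),F(t))
E
python3 -c "
import cv2
a=cv2.imread('pics/w5.png')[200:255,200:340]; cv2.imwrite('pics/w5k.png',cv2.convertScaleAbs(cv2.resize(a,None,fx=5.5,fy=5.5,interpolation=cv2.INTER_CUBIC),alpha=1.8))"
```

```text
knob [0.5755 0.0226 0.067 ] [ 23.2 -86.4  68. ]
stud [0.4764 0.085  0.04  ] [-79.5 -30.3  41. ]
pivot [0.6352 0.0758 0.0525] [ 79.5 -29.6  53.5]
c1 [ 0.4495 -0.0327  0.029 ] [ -99.1 -149.5   30. ]
c2 [0.4678 0.2652 0.029 ] [-99.3 149.   30. ]
c3 [ 0.6473 -0.0462  0.029 ] [  99.2 -150.6   30. ]
slot [0.6451 0.2347 0.034 ] [ 79.5 129.6  35. ]
slot hole tip centre strap [0.6403 0.1555 0.042 ] [79.6 50.3 43. ]
```

View pics/w5k.png

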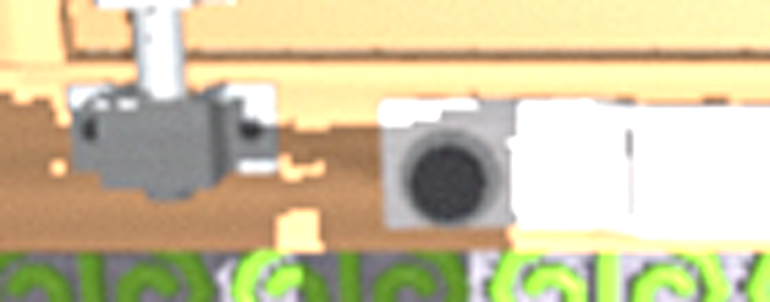

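The bolt's tip shows beyond the keeper, and it stalled hard at 12 N against about 3 N of friction, so it is home. The wrist view agrees with the frame fit to about 1 mm. Next the strap, with the grip at world (0.642, 0.180), turning −90°.

```bash
python3 -m creep '[[0.05,0.005,0.016,0,-8],[0.05,0.01,0.032,0,-16],[0.05,0.0185,0.048,0,-24],[0.05,0.0185,0.0644,0,-32],[0.05,0.0185,0.0644,0,-40],[0.05,0.0185,0.0644,0,-48],[0.05,0.0185,0.0644,0,-56],[0.05,0.0185,0.0644,-0.01,-64],[0.05,0.0185,0.0644,-0.03,-72],[0.05,0.0185,0.0644,-0.06,-80]]'; python3 -m creep '[[0.05,0,0,-0.03,-6],[0.05,0,0,-0.06,-10],[0.05,0,0,-0.09,-10],[0.05,0,0,-0.09,-10]]'; python3 -c "
from h import *
s=robot.state(); q=s['eef_rot'];print(s['joints'].round(2),s['position'],90-2*np.degrees(np.arctan2(q[0],q[1]))); np.savez('w6',p=s['position'],q=q); a=snap('wrist','w6'); a=snap('side','si6')[100:320,150:430]; cv2.imwrite('pics/si6z.png',cv2.resize(a[:,:,::-1],None,fx=2.7,fy=2.7,interpolation=cv2.INTER_CUBIC))"
```

```text
time_s: 9.6
position: [0.6388, 0.1733, 0.178]
eef_rot: [0.671, 0.741, 0.004, -0.006]
ft_force: [0.4, 0.4, -0.5]
opening: 0.569
time_s: 10.0
position: [0.634, 0.1703, 0.0821]
eef_rot: [0.734, 0.679, -0.001, -0.007]
ft_force: [-0.3, 0.6, -0.6]
opening: 0.576
[-0.76  0.49  0.61  1.6  -0.32  1.15 -0.15] [0.63395239 0.17026968 0.08208053] -4.445393333468147
```

View pics/w6.png

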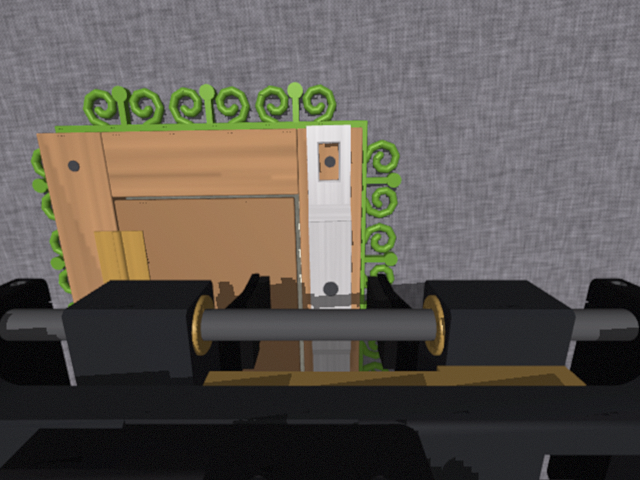

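View pics/si6z.png

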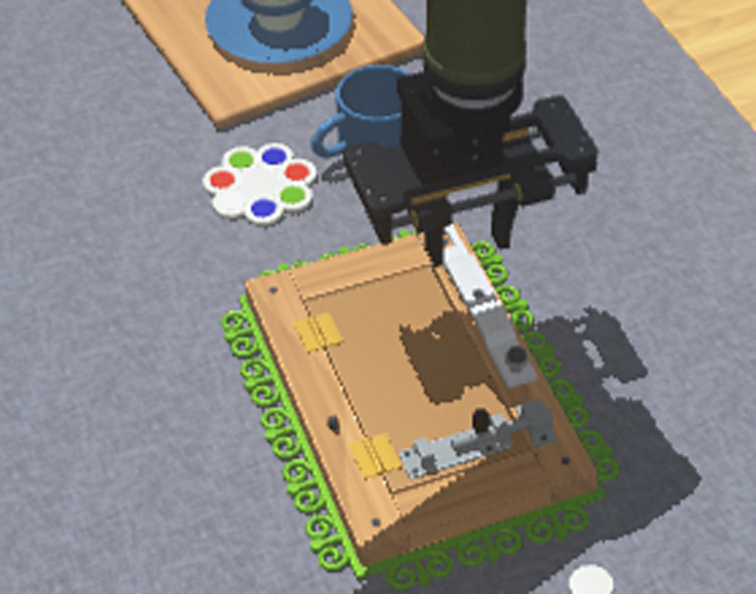

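The strap is between the fingers at column 330, about 8 mm to the right of centre, which agrees with the computed offset. I'll correct that and descend.

```bash
python3 -m creep '[[0.05,0.008,0.01,0,1],[0.05,0.008,0.01,-0.015,1],[0.05,0.008,0.01,-0.03,1],[0.05,0.008,0.01,-0.03,1]]'; python3 -c "
from h import *
s=robot.state(); q=s['eef_rot'];print(s['position'],90-2*np.degrees(np.arctan2(q[0],q[1])))"
```

```text
time_s: 10.5
position: [0.6438, 0.1812, 0.0543]
eef_rot: [0.728, 0.686, 0.001, -0.006]
ft_force: [0.9, 0.2, -0.6]
opening: 0.576
[0.64378523 0.18123545 0.05432397] -3.384951032898016
```

```bash
python3 -m creep '[[0.05,-0.002,-0.001,-0.01,0],[0.05,-0.002,-0.001,-0.021,0],[0.05,-0.002,-0.001,-0.021,0]]'; python3 -m creep '[[0.015,0,0,0,0],[0.015,0,0,0,0],[0.015,0,0,0,0],[0.015,0,0,0,0],[0.015,0,0,0,0]]' 15
```

```text
time_s: 10.8
position: [0.6402, 0.1798, 0.0311]
eef_rot: [0.728, 0.686, -0.001, -0.007]
ft_force: [-0.0, -0.4, -0.2]
opening: 0.579
time_s: 11.3
position: [0.6407, 0.1799, 0.0316]
eef_rot: [0.728, 0.686, -0.0, -0.007]
ft_force: [0.4, -0.1, -0.4]
opening: 0.295
```

Gripped, with 25.7 mm opening against the 26 mm strap. Lifting 15 mm.

```bash
python3 -m creep '[[0.015,0,0,0.003,0],[0.015,0,0,0.006,0],[0.015,0,0,0.009,0],[0.015,0,0,0.012,0],[0.015,0,0,0.015,0],[0.015,0,0,0.015,0]]'
cat > arc.py <<'E'
from h import *
import sys
s=robot.state(); p=s['position'];q=s['eef_rot'];yaw=90-2*np.degrees(np.arctan2(q[0],q[1]))
Pv=np.array([.6354,.0757]); Y0=86.5; T0=-3.4
r=.1044
def pos(a): # a = swing angle
    th=np.radians(87.1+a); return Pv+r*np.array([np.cos(th),np.sin(th)])
print(p.round(4),'yaw',round(yaw,2),'swing by yaw',round(yaw-T0,2),'swing by pos',round(np.degrees(np.arctan2(p[1]-Pv[1],p[0]-Pv[0]))-87.1,2),'r',np.hypot(*(p[:2]-Pv)).round(4))
a0,a1,n=map(float,sys.argv[1:4])
for a in np.linspace(a0,a1,int(n)):
    d=pos(a)-p[:2]; print(a.round(1),d.round(4),round(T0+a-yaw,1))
E
python3 arc.py 5 50 10
```

```text
time_s: 11.9
position: [0.6409, 0.1799, 0.047]
eef_rot: [0.728, 0.686, -0.0, -0.007]
ft_force: [-0.6, -0.3, -3.2]
opening: 0.295
[0.6409 0.1799 0.047 ] yaw -3.4 swing by yaw 0.0 swing by pos -0.11 r 0.1044
5.0 [-0.0093  0.0001] 5.0
10.0 [-0.0184 -0.0006] 10.0
15.0 [-0.0274 -0.0021] 15.0
20.0 [-0.0362 -0.0044] 20.0
25.0 [-0.0448 -0.0075] 25.0
30.0 [-0.053  -0.0113] 30.0
35.0 [-0.061  -0.0158] 35.0
40.0 [-0.0685 -0.0209] 40.0
45.0 [-0.0755 -0.0268] 45.0
50.0 [-0.082  -0.0331] 50.0
```

```bash
python3 -m creep '[[0.015,-0.0093,0,0,5],[0.015,-0.0184,-0.0006,0,10],[0.015,-0.0274,-0.0021,0,15],[0.015,-0.0362,-0.0044,0,20],[0.015,-0.0448,-0.0075,0,25],[0.015,-0.053,-0.0113,0,30],[0.015,-0.061,-0.0158,0,35],[0.015,-0.0685,-0.0209,0,40],[0.015,-0.0685,-0.0209,0,40]]'; python3 arc.py 45 85 9;  python3 -c "
from h import *
a=snap('side','si7')[100:320,150:430]; cv2.imwrite('pics/si7z.png',cv2.resize(a[:,:,::-1],None,fx=2.7,fy=2.7,interpolation=cv2.INTER_CUBIC))"
```

```text
time_s: 12.8
position: [0.5716, 0.1583, 0.047]
eef_rot: [0.449, 0.893, -0.003, -0.007]
ft_force: [0.3, 0.0, -2.4]
opening: 0.302
[0.5716 0.1583 0.047 ] yaw 36.58 swing by yaw 39.98 swing by pos 40.59 r 0.1044
45.0 [-0.0062 -0.0051] 5.0
50.0 [-0.0127 -0.0115] 10.0
55.0 [-0.0186 -0.0185] 15.0
60.0 [-0.0238 -0.0259] 20.0
65.0 [-0.0284 -0.0337] 25.0
70.0 [-0.0324 -0.042 ] 30.0
75.0 [-0.0355 -0.0505] 35.0
80.0 [-0.0379 -0.0593] 40.0
85.0 [-0.0396 -0.0682] 45.0
```

View pics/si7z.png

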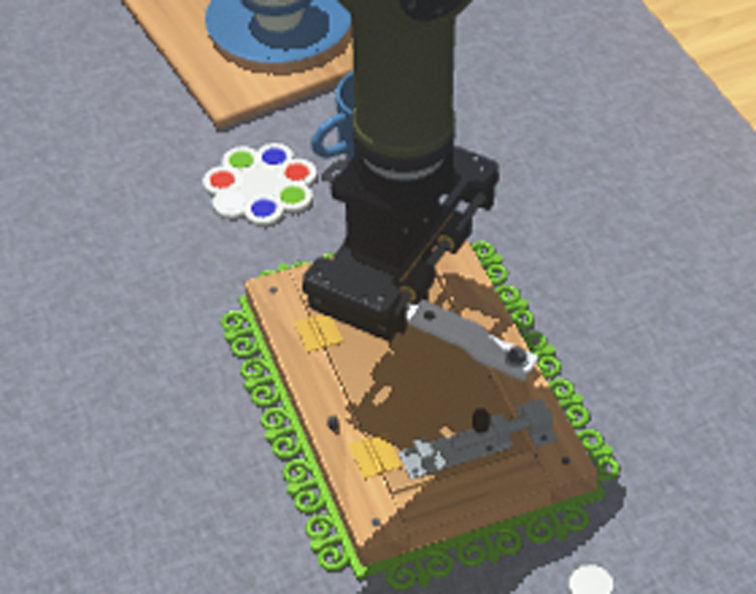

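The strap is swinging as intended and the panel and bolt stay put. Continuing to 78°, then a look.

```bash
python3 -m creep '[[0.015,-0.0062,-0.0051,0,5],[0.015,-0.0127,-0.0115,0,10],[0.015,-0.0186,-0.0185,0,15],[0.015,-0.0238,-0.0259,0,20],[0.015,-0.0284,-0.0337,0,25],[0.015,-0.0324,-0.042,0,30],[0.015,-0.0355,-0.0505,0,35],[0.015,-0.0355,-0.0505,0,35]]'; python3 arc.py 80 95 4;  python3 -c "
from h import *
s=robot.state(); np.savez('w8',p=s['position'],q=s['eef_rot']); snap('wrist','w8')"
```

```text
time_s: 13.65
position: [0.5368, 0.1071, 0.0471]
eef_rot: [0.163, 0.987, -0.004, -0.006]
ft_force: [0.1, 0.0, -3.5]
opening: 0.298
[0.5368 0.1071 0.0471] yaw 71.28 swing by yaw 74.68 swing by pos 75.21 r 0.1035
80.0 [-0.0032 -0.0081] 5.3
85.0 [-0.0048 -0.0171] 10.3
90.0 [-0.0057 -0.0262] 15.3
95.0 [-0.0058 -0.0353] 20.3
```

View pics/w8.png

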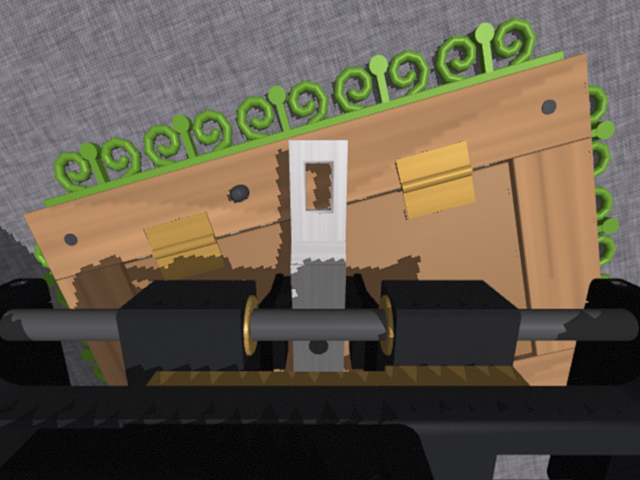

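The stud at (239,193) lines up with the slot's row. The foot's underside is about 19 mm above the back, which clears the 12.5 mm stud. Swinging on to 90°.

```bash
python3 -m creep '[[0.015,-0.002,-0.004,0,2.5],[0.015,-0.0032,-0.0081,0,5.3],[0.015,-0.004,-0.0126,0,7.8],[0.015,-0.0048,-0.0171,0,10.3],[0.015,-0.0053,-0.0217,0,12.8],[0.015,-0.0057,-0.0262,0,15.3],[0.015,-0.0057,-0.0262,0,15.3],[0.015,-0.0057,-0.0262,0,15.3]]'; python3 arc.py 89 91 3;  python3 -c "
from h import *
s=robot.state(); np.savez('w9',p=s['position'],q=s['eef_rot']); a=snap('wrist','w9')[120:300,200:440]; cv2.imwrite('pics/w9z.png',cv2.resize(a[:,:,::-1],None,fx=3,fy=3,interpolation=cv2.INTER_CUBIC))"
```

```text
time_s: 14.5
position: [0.5317, 0.0823, 0.0472]
eef_rot: [0.032, 0.999, -0.005, -0.005]
ft_force: [0.9, 0.4, -3.0]
opening: 0.291
[0.5317 0.0823 0.0472] yaw 86.37 swing by yaw 89.77 swing by pos 89.27 r 0.1039
89.0 [-0.0005  0.0005] -0.8
90.0 [-0.0006 -0.0013] 0.2
91.0 [-0.0006 -0.0031] 1.2
```

View pics/w9z.png

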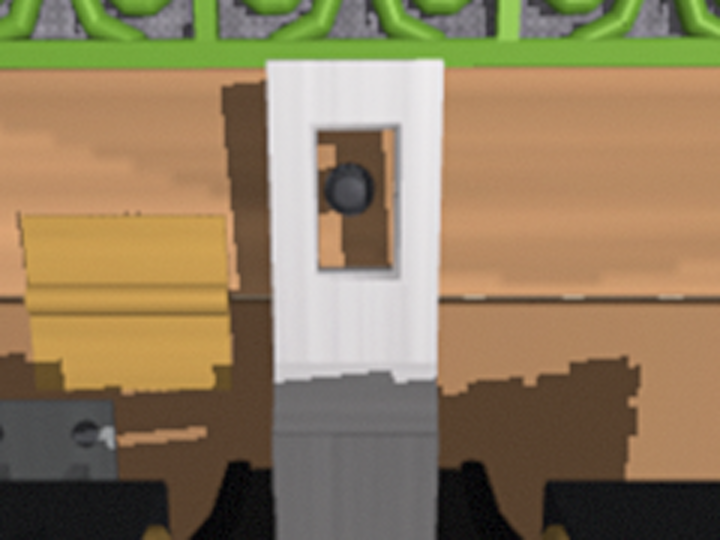

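The slot is over the stud, with its centre at column 358 against 349 for the stud, so about 1.3 mm too far to +y. I'll nudge −1 mm and lower.

```bash
python3 -m creep '[[0.015,-0.0005,-0.001,0,0.4],[0.015,-0.0005,-0.001,0,0.4],[0.015,-0.0005,-0.001,-0.003,0.4],[0.015,-0.0005,-0.001,-0.006,0.4],[0.015,-0.0005,-0.001,-0.008,0.4],[0.015,-0.0005,-0.001,-0.008,0.4]]'; python3 -c "
from h import *
s=robot.state(); np.savez('w10',p=s['position'],q=s['eef_rot']); a=snap('wrist','w10')[120:300,200:440]; cv2.imwrite('pics/w10z.png',cv2.resize(a[:,:,::-1],None,fx=3,fy=3,interpolation=cv2.INTER_CUBIC))"
```

```text
time_s: 15.15
position: [0.5308, 0.0813, 0.0387]
eef_rot: [0.028, 1.0, -0.005, -0.005]
ft_force: [-0.1, -0.2, -2.3]
opening: 0.295
```

View pics/w10z.png

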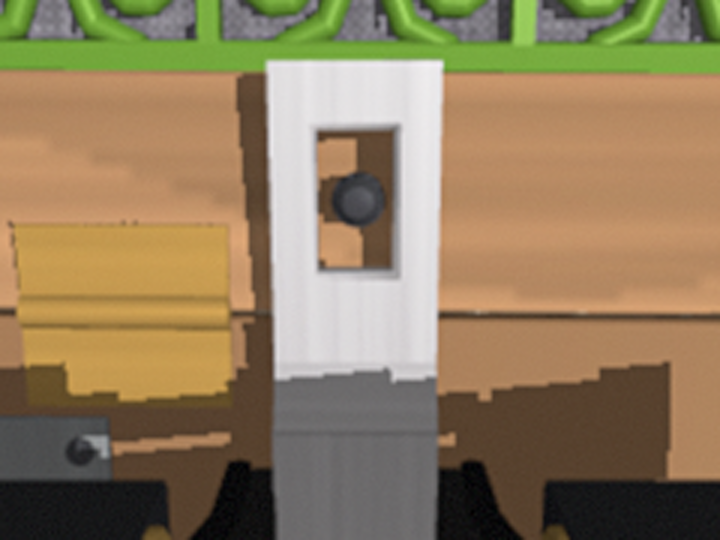

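The stud is centred in the slot (359 against 358). Lowering the rest.

```bash
python3 -m creep '[[0.015,0,0,-0.003,0],[0.015,0,0,-0.005,0],[0.015,0,0,-0.007,0],[0.015,0,0,-0.007,0]]'; python3 -c "
from h import *
s=robot.state(); np.savez('w11',p=s['position'],q=s['eef_rot']); a=snap('wrist','w11')[120:300,200:440]; cv2.imwrite('pics/w11z.png',cv2.resize(a[:,:,::-1],None,fx=3,fy=3,interpolation=cv2.INTER_CUBIC))"
```

```text
time_s: 15.6
position: [0.531, 0.0813, 0.0318]
eef_rot: [0.028, 1.0, -0.005, -0.005]
ft_force: [-0.7, -0.5, -0.9]
opening: 0.298
```

View pics/w11z.png

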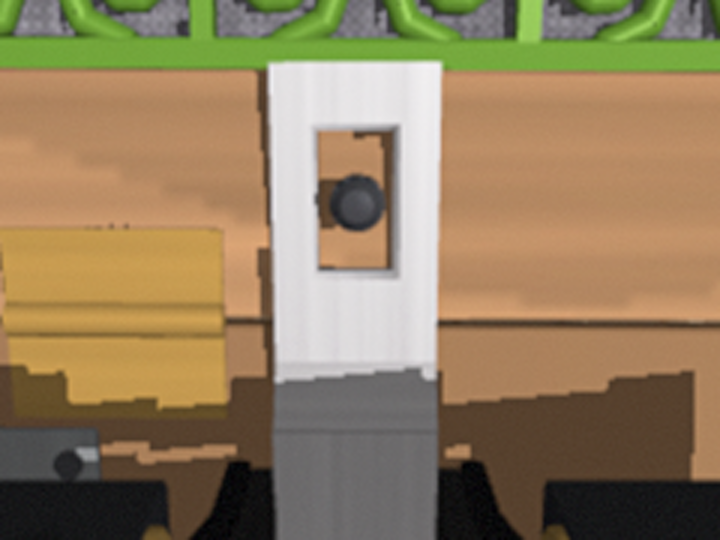

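```bash
python3 -m creep '[[0.048,0,0,0,0],[0.048,0,0,0,0],[0.048,0,0,0,0],[0.048,0,0,0,0]]'; python3 -m creep '[[0.048,0,0,0.02,0],[0.048,0,0,0.06,0],[0.048,0.03,0.01,0.1,0],[0.048,0.06,0.02,0.15,0],[0.048,0.09,0.03,0.2,0],[0.048,0.09,0.03,0.21,0],[0.048,0.09,0.03,0.21,0]]'; python3 -c "
from h import *
s=robot.state(); np.savez('w12',p=s['position'],q=s['eef_rot']); a=snap('wrist','w12')[20:270,150:480]; cv2.imwrite('pics/w12z.png',cv2.resize(a[:,:,::-1],None,fx=2.4,fy=2.4,interpolation=cv2.INTER_CUBIC))
a=snap('side','si12')[170:330,220:390]; cv2.imwrite('pics/si12z.png',cv2.resize(a[:,:,::-1],None,fx=3.7,fy=3.7,interpolation=cv2.INTER_CUBIC))
a=snap('scene','sc12')"
```

```text
time_s: 16.05
position: [0.5312, 0.0813, 0.0321]
eef_rot: [0.028, 1.0, -0.005, -0.005]
ft_force: [0.3, -0.0, -0.3]
opening: 0.523
time_s: 16.75
position: [0.6246, 0.1123, 0.2467]
eef_rot: [0.028, 1.0, -0.004, -0.001]
ft_force: [0.2, 0.1, 0.1]
opening: 0.549
```

View pics/w12z.png

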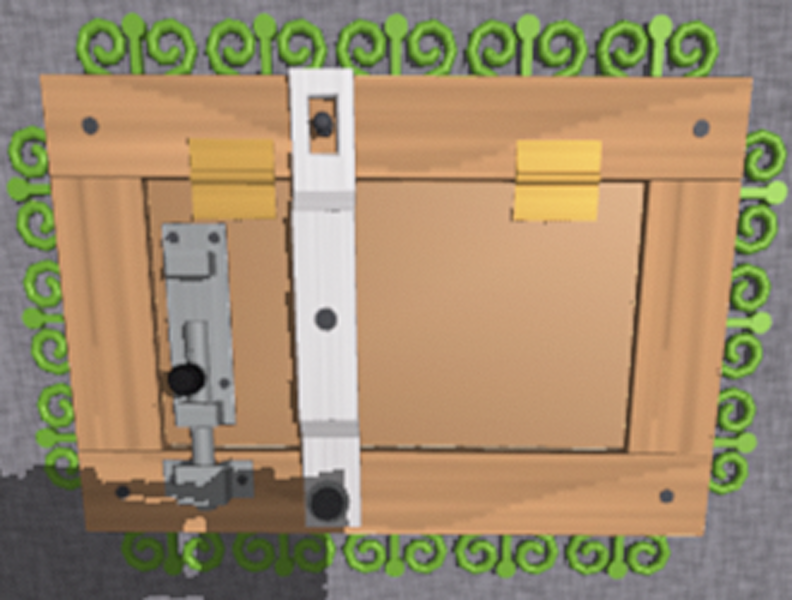

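View pics/si12z.png

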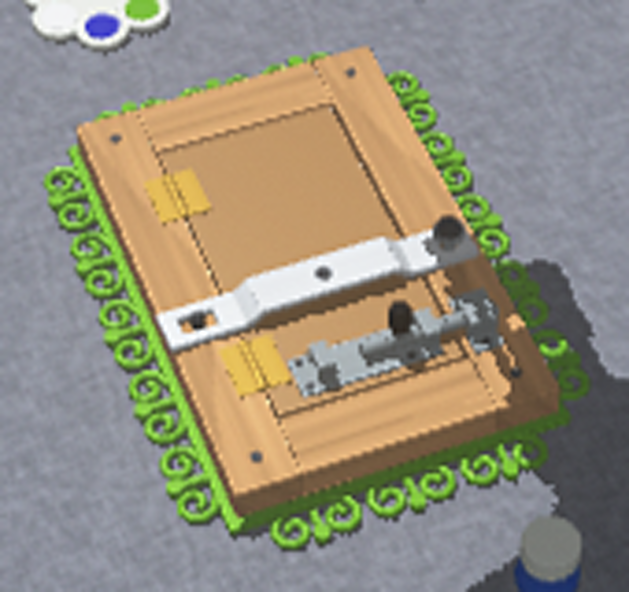

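View pics/sc12.png

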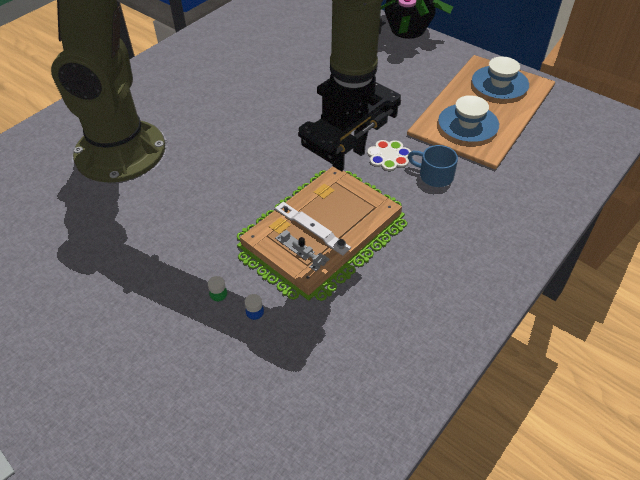

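Run:
```python
from h import *
a=cv2.imread('pics/sc12.png')[160:300,230:410]; cv2.imwrite('pics/sc12z.png',cv2.convertScaleAbs(cv2.resize(a,None,fx=4.2,fy=4.2,interpolation=cv2.INTER_CUBIC),alpha=1.4))
a=cv2.imread('pics/si12.png')[235:300,320:385]; cv2.imwrite('pics/si12k.png',cv2.convertScaleAbs(cv2.resize(a,None,fx=8,fy=8,interpolation=cv2.INTER_CUBIC),alpha=1.8))
```

```text
(no output)
```

View pics/sc12z.png

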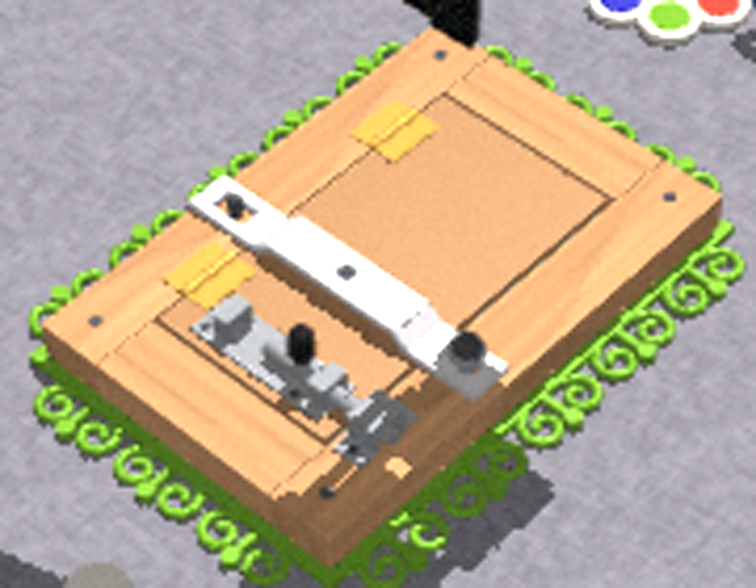

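View pics/si12k.png

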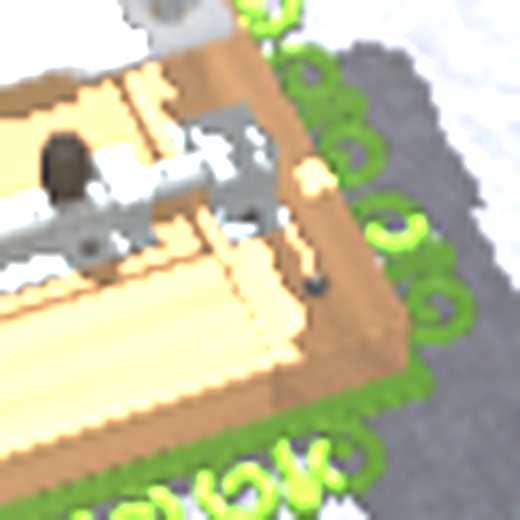

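The strap looks flat and over the stud in both views. The bolt tip is hard to see in the shadow, so I'll look straight down on the keeper.

```bash
python3 -m creep '[[0.048,0.03,-0.03,0,0],[0.048,0.06,-0.06,-0.02,0],[0.048,0.1,-0.09,-0.05,0],[0.048,0.11,-0.092,-0.09,0],[0.048,0.11,-0.092,-0.1,0],[0.048,0.11,-0.092,-0.1,0]]'; python3 -c "
from h import *
s=robot.state(); np.savez('w13',p=s['position'],q=s['eef_rot']); a=snap('wrist','w13'); b=a[40:270,220:420]; cv2.imwrite('pics/w13z.png',cv2.convertScaleAbs(cv2.resize(b[:,:,::-1],None,fx=2.6,fy=2.6,interpolation=cv2.INTER_CUBIC),alpha=1.5))"
```

```text
time_s: 17.5
position: [0.7272, 0.0192, 0.1365]
eef_rot: [0.028, 1.0, -0.005, -0.01]
ft_force: [-0.3, 0.3, 0.3]
opening: 0.551
```

View pics/w13.png

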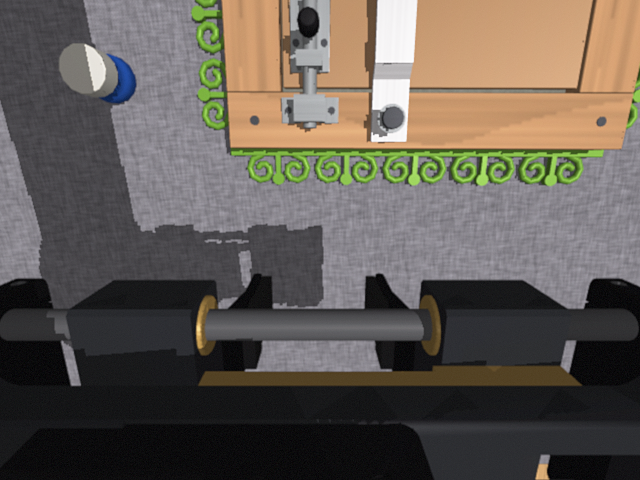

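View pics/w13z.png

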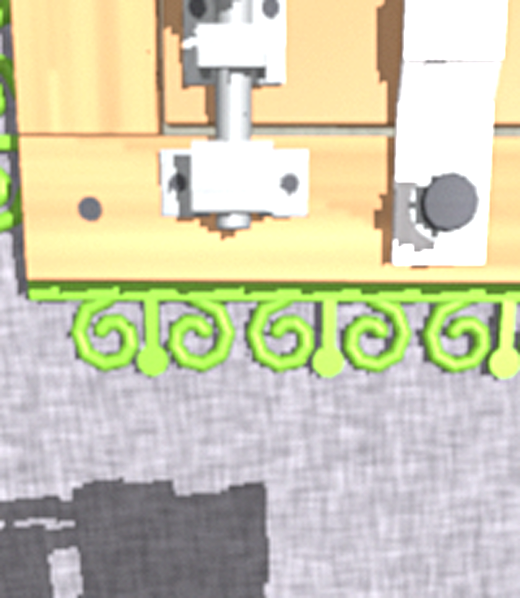

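Run:
```python
from h import *
from m5 import F
C={n:robot.get_calibration(n) for n in('scene','side')}
def P(n):
    c=C[n];return c['camera_matrix']@np.c_[c['R'],c['t']]
for nm,a,b in [('end+y',(228,177),(157,317)),('end-y',(190,200),(172,344)),('midhole',(347,271),(323,272)),('pivothead',(468,344),(449,227)),('corner+y far',(722,198),(367,47)),('corner -y near',(40,326),(232,487))]:
    ua=np.array([230+(a[0]+.5)/4.2-.5,160+(a[1]+.5)/4.2-.5]);ub=np.array([220+(b[0]+.5)/3.7-.5,170+(b[1]+.5)/3.7-.5])
    X=cv2.triangulatePoints(P('scene'),P('side'),ua.reshape(2,1),ub.reshape(2,1)).ravel();X=X[:3]/X[3];print(nm,F(X))
a=cv2.cvtColor(cv2.imread('pics/sc3.png'),6).astype(int)
```

```text
end+y [-100.6  -16.2   33.5]
end-y [-99.8 -43.9  39.3]
midhole [ -0.9 -30.2  46.1]
pivothead [ 79.8 -30.1  53.1]
corner+y far [ 99.1 149.   30. ]
corner -y near [ -99.5 -149.1   33.1]
```

The tip shows about 4 mm past the keeper, so the bolt is home. The strap end triangulates to about 35 mm (±3), which means flat, and the strap was let go at the same tool height at which it was gripped at rest. The pots, cup and palette are at their original pixels. Handing in.

```bash
python3 -c "
from rig import robot
print(robot.state()['time_s'],robot.state()['ft_force']); print(robot.finish_job())"
```

```text
17.55 [ 0.22639587 -0.02949902  0.49211463]
the job is handed in; nothing more can be done
None
```

The job is done and handed in at 17.6 s. I shut the panel, then pushed the slide bolt home, then swung the strap 90° about its pivot bolt and let it go with its slot over the second bolt.

- **Panel:** it looks flush with the frame's back in the wrist, side and scene views.
- **Slide bolt:** it stopped hard at 12 N, against about 3 N of friction. Its tip shows about 4 mm beyond the keeper from above. The knob measured only about 23 mm of travel where I had expected about 25 mm, which is close to the measuring error.
- **Strap:** the second bolt stands inside the slot with clearance all round. I let the strap go at the same tool height at which I had gripped it lying at rest.
- **Strap flatness:** this check was weak. The two end corners measured 33.5 and 39.3 mm against an expected 35 mm. A frame corner on that side also read 3 mm high, so I took the difference as measuring error.
- **Other objects:** the pots, teacup and palette look unmoved, judged by eye in the scene picture. At hand-in the gripper was clear of everything and the tool force read about zero.

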